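Clamp an amber blank in the drilling fixture

ROBOT

A 7-joint arm with a two-finger parallel gripper is mounted at the origin on the work surface. World frame = base frame: x ahead of the robot, y to its left, z up, the work surface at z = 0. Lengths are in m, angles in degrees, forces in N, time in s.
With the tool pointing down it reaches from about 0.35 to 0.9 m from the base axis. Payload 7.2 kg.
Tool frame: the origin (TCP) lies at the very end of the fingers, on their centre line; the grasp point (between the pads) lies r.tcp_to_grasp behind it (r.tcp_to_grasp is the distance from the TCP to the grasp point, in m); z points along the fingers, y is the line along which they close (so a half turn about z gives the same grasp; the last joint's range is limited). The gripper opens to 85 mm and grips with 20 to 120 N. Pads are 22 mm wide; open, the fingers measure 114 mm over their backs; the gripper's body (76 mm by 85 mm) begins 54 mm behind the grasp point. The pads swing forward as they close: fully open they stand 13 mm farther back than shut.
Start: joints at [66.91, 23.554, -0.728, 91.456, 0.321, 64.991, -4.71], TCP at [0.205, -0.59, 0.231] pointing down, gripper open.
Joint ranges: [-169.25, 169.25], [-16.82, 113.86], [-84.01, 82.57], [7.8, 145.47], [-59.2, 239.2], [7.22, 106.19], [-163.78, 163.78]. Speed limits (degrees/s): [136.94, 136.94, 172.46, 172.46, 180, 180, 180].

INTERFACE

Orientations are given as a 3x3 rotation matrix whose columns are the frame's x, y, z axes.
In Python, from rig import r, viewer gives the robot as it stands.
- The arm moves only by the tool move_arm, never from a script. Its argument "rows" is one flat list of numbers, 7 for each row, row after row: the turn, a rotation vector about the world's x, y, z in units of 6 degrees (1.0 is 6 degrees), then the shift along the world's x, y, z in units of 25 mm (1.0 is 25 mm), then the finger opening in mm, from 0 to 85.4. In form: [rx, ry, rz, dx, dy, dz, fingers, rx, ry, rz, dx, dy, dz, fingers, ...]. A call has 1 to 12 rows; each row shifts and turns the commanded pose from where the row before left it; what a row does not reach is not made up. A row lasts 1/12 s, in which the tool goes at most 41.7 mm and 7.16 degrees, less where a joint would pass 70% of its speed; a pose out of reach is approached as far as the arm can. A call is refused whole if a number of a shift passes 1 or a number of a turn 1, either way. A call with a gripper value outside its range is refused whole. The fingers move at their own pace and stop on an object; "force" is the grip in N (left out, the last holds). Time passes only in rows, so rows that do not move let the fingers close. It gives the time, the measured TCP pose, the force, the opening and the grip force at its end, in the units of the state.
- r.state(): the state, without advancing time (a new reading comes with each control period).
- viewer.read_camera(name): name is "side" or "top"; returns a dict with "frame" (480x640x3 uint8, blue, green, red), "fx", "fy", "cx", "cy" (pixels), "D" ([k1, k2, p1, p2, k3] as OpenCV has them; the pictures are not rectified), "position" and "rotation" of the camera in the world. Camera axes: x right, y down, z forward; pixel columns grow to the right and rows downward; lengths in m; the calibration is good to about 2 mm. A picture is of the moment at which its call begins. There is no depth.
- r.finish_job(): hands the job in; it is judged then, once.
The state is a dict: "clock": time; "qpos": joint angles; "qvel": joint speeds; "joint_torque": joint torques, N m; "tool_pos": TCP position; "tcp_rot": TCP orientation; "contact_force": force on the tool from outside, world axes, zero at the start; "wrist_torque": the same for the moment, N m; "opening": finger opening in m; "grasp_force": force on a finger pad.
Only numpy, scipy, OpenCV 4.12 (cv2) and the standard library are available. Lean on these libraries where they do the work, as an engineer would, in place of code of your own. Each camera call takes 0.05 s, during which the arm holds its last target. There are 200 camera calls.

TASK

Make the amber blank ready for drilling: slide the sprung jaw by its red handle until the blank sits fully home against the end stop and the jaw's spring holds it there with a light press of about 5 N (the amber is brittle: never squeeze it hard). Then swing the keeper bar over the blank, shut past its detent against its stop, and let go of everything. Leave the other things on the bench where they are.

Things in the scene. Friction and masses are not known exactly. Their poses are not given: they have to be found in the camera images.
- fixture: Grey drilling fixture fixed to the bench, base plate 150 x 370 x 12 mm. Origin: underside, middle of the trough; x points away from the robot, turned 30 to 55 degrees to its left, y along the trough towards the end stop, z up. Two aluminium rails (inner faces x = -26 and +26 mm, tops 30 mm up) form the trough. In it from -y to +y: the jaw, the amber blank, the end stop.
- stop_zone (a point): Middle of the zone on the trough floor where the end stop's face may be. The stop is a dark steel block across the trough, 26 mm high, firmly locked by hand with its face (towards the jaw) anywhere within 12.5 mm either way along y of this point: not measured, only seen or felt. Axes as the fixture's.
- shade (a point): Centre of the underside (155 mm above the bench) of a narrow green lamp shade over the jaw's whole way: 35 mm in x, 215 mm in y, 34 mm high; its post stands 47 mm behind (+x), 72 mm to -y. Because of it the jaw's handle must be taken from the fixture's -x side with the tool's body leaning 25 to 50 degrees from vertical to -x. Axes as the fixture's.
- jaw: Aluminium jaw carriage, 50 x 50 x 26 mm, slides along the fixture's y in the trough, 150 mm of travel, from y = -100 to +50 mm. Origin: centre of its underside, 13 mm above the bench; axes as the fixture's. It stays where it is left: friction 10 N (plus 10 N per m/s).
- pad_face (a point): Centre of the free face of the jaw's black rubber pad (40 mm wide, 22 mm high), 50 mm to +y of the jaw's origin; this point moves with the jaw, not with the pad. The pad is sprung along y: it sinks up to 16 mm into the jaw, 600 N/m without preload, so on a blank that is home it presses 0.6 N per mm of sinking.
- jaw_handle (a point): Point to grip on the jaw's red handle, 73 mm above the bench, 24 mm from the jaw's origin to the fixture's -x. The handle is a flat bar 16 mm thick (along the fixture's y), 24 mm wide, leaning 32 degrees from vertical to -x; it goes on 30 mm above this point along the handle; the carriage's top is about 40 mm below along it. Axes as the fixture's.
- catch (a point): Top centre of the keeper's catch post (20 x 30 mm, 38 mm high) at the fixture's -x edge, with the sprung brass detent ball; the shut keeper's free end lies over it.
- blank: Sawn block of amber, honey coloured, 44 (x) x 90 (y, along the trough) x 30 mm, about 130 g, loose in the trough between jaw and end stop. Origin: centre of its underside, 12 mm above the bench. Brittle. It slides with about 1 N.
- keeper (a joint): Angle of the keeper bar about its upright hinge, rad: 0 = shut (bar pointing along the fixture's -x, across the trough), grows as it opens clockwise seen from above (at 1.57 the bar points along the fixture's +y). It stays where it is left. Between about 0.15 and 0.07 it must be pushed over a sprung ball (a few N at the knob); past that it is in the detent, and at 0 it meets its stop.
- keeper_hinge (a point): Point on the hinge axis of the keeper bar, at the underside of the bar (46 mm above the bench). The bar is 22 mm wide, 8 mm thick and passes 4 mm above the blank.
- keeper_knob (a point): Middle of the upright yellow knob at the keeper's free end: round, 20 mm in diameter, 45 mm tall (from 54 to 99 mm above the bench), 115 mm from the hinge axis; this point is 78 mm above the bench. Its x axis points along the bar from the knob to the hinge.
- spare_blank: Bystander: loose darker amber block, 44 x 80 x 28 mm, behind the fixture. Origin: centre of underside.
- tin: Bystander: loose metal tin, 75 x 110 x 35 mm, behind the fixture. Origin: centre of underside.
- brush: Bystander: loose brush, 170 mm long, lying in front of the fixture, on the robot's side. Origin: underside.
- tub: Bystander: loose clear plastic tub with amber, 110 x 110 x 60 mm. Origin: centre of underside.
- pliers: Bystander: loose pliers, 165 mm long, lying flat. Origin: underside.
- polish: Bystander: loose jar, 52 mm in diameter, 75 mm high. Origin: centre of underside.
Mind the look-alikes: they are no part of the job. Leave any green look-alike of the blank alone.

How it is judged (in metres and radians):
On the way, in this order (a step that is already met when the one before it is completed fails the run):
1. with the keeper still open, the blank is home against the end stop and the jaw's pad presses it with 3 to 8 N (contact force between jaw and blank between 3 and 8 N and value of joint keeper above 0.3 rad), for 0.3 s.
2. the keeper is shut past its detent (value of joint keeper below 0.05 rad), for 0.2 s.
At the end, for the whole second after the job is handed in: the blank lies flat in the trough, at rest, pressed by the jaw's pad against the end stop with 3 to 8 N; the keeper is shut past its detent (under 0.05 rad) (contact force between jaw and blank between 3 and 8 N and value of joint keeper below 0.05 rad and z of blank in the frame of fixture below 0.016 m and linear speed of blank below 0.01 m/s); the robot touches nothing.
It fails at once if the blank is squeezed by the jaw with more than 15 N (contact force between jaw and blank above 15 N).
It fails at once if the robot presses on the blank itself with more than 15 N (contact force between any of the fingers, the arm and blank above 15 N).
It fails at once if a bystander is pushed away by more than 30 mm (distance of any of spare_blank, tin, brush, tub, pliers, polish from where it was at the start of the episode above 0.03 m).
It also fails if it takes over 64 s, if anything falls off the work surface, if the arm or the gripper's body presses on something with over 40 N, if the wrist force passes 120 N, or if a joint passes its speed limit or range.

## Working session

There is one attempt and no reset: what is moved stays moved. The work goes in short steps, Python scripts to look and compute and a tool call to move; the robot and the scene stay as the last step left them, time stands still between calls to the robot, and variables do not carry over. Pictures are saved under pics/ and viewed, at most 10 in all, crops included, and the job is handed in when it is done.

Besides the shell and the picture viewer there is one more tool, called after ">>>" by a JSON object that holds its "method" and its "body", one argument or row to a line. move_arm: Moves the arm, as the interface text tells. Its arguments: {"type":"object","properties":{"rows":{"type":"array","items":{"type":"number"}},"force":{"type":"number"}},"required":["rows"]}

```bash
ls; mkdir -p pics
python3 - <<'E'
from rig import r,viewer
import cv2,numpy as np
s=r.state();print({k:np.round(v,4).tolist() for k,v in s.items()},r.tcp_to_grasp)
for n in("side","top"):
    c=viewer.read_camera(n);cv2.imwrite(f"pics/{n}0.png",c["frame"]);np.save(f"{n}0.npy",c,allow_pickle=True)
    print(n,{k:np.round(v,4).tolist() for k,v in c.items() if k!="frame"})
E
```

```text
pics
{'clock': 0.0, 'qpos': [66.9091, 23.5998, -0.7302, 91.5043, 0.3193, 64.9908, -4.71], 'qvel': [-0.0363, -0.021, 0.0116, 0.0214, 0.0248, 0.2063, -0.0342], 'joint_torque': [-0.0005, -60.0617, 0.6819, -29.9412, 0.0138, 0.0105, -0.0], 'tool_pos': [0.2052, -0.5898, 0.2305], 'tcp_rot': [[0.9445, 0.3286, -0.0006], [0.3286, -0.9445, 0.0015], [-0.0001, -0.0016, -1.0]], 'contact_force': [-0.3479, -0.6941, -0.7775], 'wrist_torque': [0.0231, -0.0585, 0.0531], 'grasp_force': 0.0, 'opening': 0.0856} 0.0187
side {'fx': 457.8808, 'fy': 457.8808, 'cx': 325.2232, 'cy': 245.4207, 'D': [-0.0311, 0.0, 0.0, 0.0, 0.0], 'position': [0.448, 0.9269, 0.7062], 'rotation': [[-0.9936, -0.0688, 0.0894], [-0.1122, 0.5251, -0.8436], [0.0111, -0.8482, -0.5295]]}
top {'fx': 470.7741, 'fy': 470.7741, 'cx': 325.6561, 'cy': 242.8792, 'D': [-0.1286, 0.0, 0.0, 0.0, 0.0], 'position': [0.2571, 0.012, 1.3906], 'rotation': [[-0.0094, -0.973, 0.2305], [-0.9999, 0.01, 0.0012], [-0.0035, -0.2305, -0.9731]]}
```

View pics/top0.png

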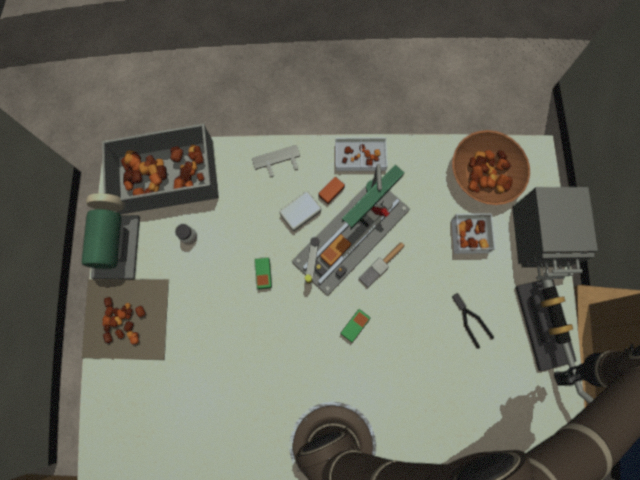

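View pics/side0.png

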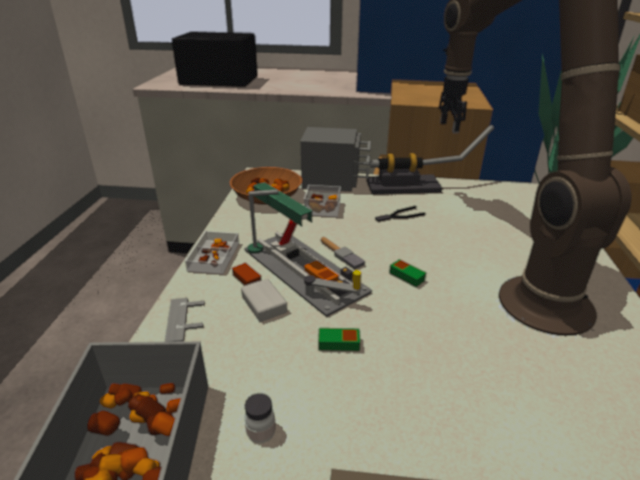

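Top view: the fixture is at about (350,245), the honey blank at (335,249), the red handle at (381,211), and the yellow knob at (309,279). The darker spare is at (331,189), and the green look-alikes are at (263,273) and (355,325). The blank in the trough fits the description. I'll confirm it with enlarged crops.

Run:
```python
import cv2
a=cv2.imread("pics/top0.png")[160:300,285:415];b=cv2.imread("pics/side0.png")[175:320,235:380]
cv2.imwrite("pics/c_top.png",cv2.convertScaleAbs(cv2.resize(a,None,fx=4.25,fy=4.25,interpolation=cv2.INTER_CUBIC),alpha=1.5))
cv2.imwrite("pics/c_side.png",cv2.convertScaleAbs(cv2.resize(b,None,fx=4,fy=4,interpolation=cv2.INTER_CUBIC),alpha=1.5))
```

```text
(no output)
```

View pics/c_top.png

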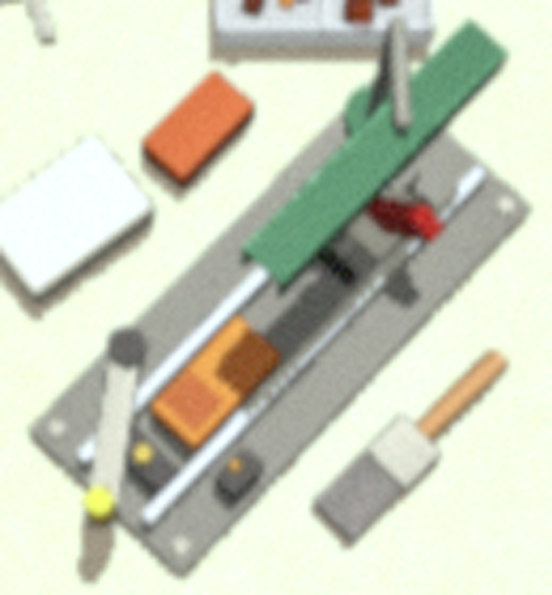

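View pics/c_side.png

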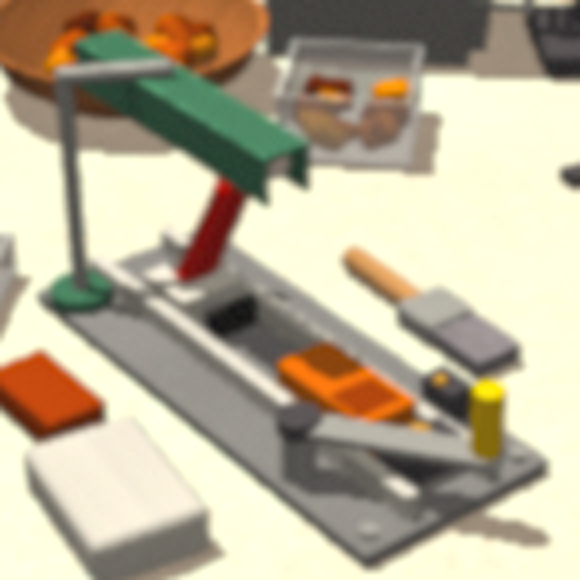

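The crops confirm it: the honey blank is in the trough (top 335,249), with the dark stop beside it carrying a brass dot (318,267). The darker spare (331,189) lies outside. The handle leans to -x under the shade, and the keeper is open with its knob at (308,278). Next I'll measure.

```bash
cat > h.py <<'E'
import cv2,numpy as np
def load(n): return np.load(n+"0.npy",allow_pickle=True).item()
def ray(c,px):
    K=np.array([[c["fx"],0,c["cx"]],[0,c["fy"],c["cy"]],[0,0,1]])
    u=cv2.undistortPoints(np.array(px,float).reshape(-1,1,2),K,np.array(c["D"],float)).reshape(-1,2)
    d=np.c_[u,np.ones(len(u))]@np.array(c["rotation"]).T
    return np.array(c["position"]),d/np.linalg.norm(d,axis=1)[:,None]
def onz(c,px,z):
    o,d=ray(c,px);return o+d*((z-o[2])/d[:,2])[:,None]
def tri(c1,p1,c2,p2):
    o1,d1=ray(c1,[p1]);o2,d2=ray(c2,[p2]);d1=d1[0];d2=d2[0]
    t=np.linalg.lstsq(np.c_[d1,-d2],o2-o1,rcond=None)[0]
    a=o1+t[0]*d1;b=o2+t[1]*d2;return (a+b)/2,np.linalg.norm(a-b)
def mask(f,lo,hi,box):
    m=cv2.inRange(cv2.cvtColor(f,cv2.COLOR_BGR2HSV),lo,hi);o=np.zeros_like(m);x0,x1,y0,y1=box;o[y0:y1,x0:x1]=m[y0:y1,x0:x1];return o
def axis(m):
    p=np.argwhere(m)[:,::-1].astype(np.float32);vx,vy,x,y=cv2.fitLine(p,cv2.DIST_HUBER,0,.01,.01).ravel()
    t=(p-[x,y])@[vx,vy];return np.array([x,y]),np.array([vx,vy]),t.min(),t.max(),len(p)
E
cat > m1.py <<'E'
from h import *
np.set_printoptions(precision=4,suppress=True)
T,S=load("top"),load("side")
B={"T":(285,415,160,300),"S":(235,380,175,320)}
# plate corners z=12mm
ct=np.array([[32,432],[180,575],[528,210]])/4.25+[285,160]; cs=np.array([[370,565],[545,465],[45,298]])/4+[235,175]
pt=onz(T,ct,.012);ps=onz(S,cs,.012);print("top corners L,B,R\n",pt,"\nside corners L,B,far\n",ps)
print("sizes",np.linalg.norm(pt[0]-pt[1]),np.linalg.norm(pt[1]-pt[2]),np.linalg.norm(ps[0]-ps[1]),np.linalg.norm(ps[0]-ps[2]))
for a in ps,: pass
print("tri L,B",tri(T,ct[0],S,cs[0]),tri(T,ct[1],S,cs[1]))
# knob
mt=mask(T["frame"],(22,120,60),(34,255,255),B["T"]);ms=mask(S["frame"],(22,120,60),(34,255,255),B["S"])
for n,m in("T",mt),("S",ms):
    p,v,a,b,k=axis(m);print("knob",n,p,v,p+a*v,p+b*v,k)
# handle
rt=mask(T["frame"],(172,120,30),(180,255,255),B["T"])|mask(T["frame"],(0,150,30),(3,255,255),(370,395,200,220));rs=mask(S["frame"],(172,120,30),(180,255,255),B["S"])|mask(S["frame"],(0,150,30),(3,255,255),(275,300,215,250))
L=[]
for c,m in(T,rt),(S,rs):
    p,v,a,b,k=axis(m);e=[p+a*v,p+b*v];print("handle",p,v,*e,k);o,d=ray(c,e);n=np.cross(d[0],d[1]);n/=np.linalg.norm(n);L.append((n,n@o))
A=np.array([l[0] for l in L]+[[0,0,1]])
for z in(.039,.073,.098):print("handle axis z",z,np.linalg.solve(A,[L[0][1],L[1][1],z]))
for c,m,n in(T,mt|rt,"t"),(S,ms|rs,"s"): cv2.imwrite(f"m{n}.png",m)
# blank
for n,c in("T",T),("S",S):
    m=mask(c["frame"],(3,120,60),(20,255,255),(315,358,228,268) if n=="T" else (300,345,258,285));cnts=cv2.findContours(m,0,1)[0];q=max(cnts,key=cv2.contourArea);R=cv2.minAreaRect(q);print("blank",n,R);h=cv2.convexHull(q);ap=cv2.approxPolyDP(h,2,True).reshape(-1,2);print(np.c_[ap,onz(c,ap,.042)])
# rails top inner edges, z=30 ; stop face dot
rl=np.array([[80,455],[265,270],[148,518],[482,175]])/4.25+[285,160];print("rails",onz(T,rl,.030))
hp=np.array([[125,345]])/4.25+[285,160];hs=np.array([[298,412]])/4+[235,175];print("hinge",tri(T,hp[0],S,hs[0]))
E
python3 m1.py
```

```text
top corners L,B,R
 [[ 0.5271  0.1131  0.012 ]
 [ 0.4255  0.0102  0.012 ]
 [ 0.6868 -0.2442  0.012 ]] 
side corners L,B,far
 [[ 0.5256  0.1255  0.012 ]
 [ 0.4283  0.0189  0.012 ]
 [ 0.7833 -0.1286  0.012 ]]
sizes 0.14465917843810971 0.36468837356357775 0.14430891526044018 0.3619303808495269
tri L,B (array([0.5278, 0.1139, 0.0023]), np.float64(0.002392114348733092)) (array([0.4272, 0.0101, 0.0051]), np.float64(0.0017872690630746737))
knob T [309.9139 276.6338] [ 0.6293 -0.7772] [306.1357 281.3001] [318.7124 265.7671] 40
knob S [355.9972 278.6821] [0.1068 0.9943] [345.1893 178.0334] [357.104  288.9888] 145
handle [380.1774 210.9504] [0.9579 0.2872] [372.1381 208.5396] [387.2762 213.0791] 77
handle [287.5266 232.8132] [ 0.4476 -0.8942] [281.7417 244.3712] [293.151  221.5761] 151
handle axis z 0.039 [ 0.6796 -0.1345  0.039 ]
handle axis z 0.073 [ 0.6631 -0.1487  0.073 ]
handle axis z 0.098 [ 0.651  -0.1592  0.098 ]
blank T ((335.0, 249.5), (14.849242210388184, 30.405588150024414), 45.0)
[[341.     235.       0.6001  -0.0319   0.042 ]
 [350.     244.       0.5725  -0.0579   0.042 ]
 [330.     265.       0.5103   0.0017   0.042 ]
 [321.     254.       0.5433   0.0276   0.042 ]]
blank S ((322.5000305175781, 273.0), (39.85592269897461, 14.945971488952637), 32.00538635253906)
[[304.     265.       0.6034  -0.0301   0.042 ]
 [317.     261.       0.5727  -0.0526   0.042 ]
 [336.     273.       0.5188  -0.0054   0.042 ]
 [341.     281.       0.5036   0.0265   0.042 ]
 [315.     277.       0.5686   0.0182   0.042 ]
 [305.     270.       0.5976  -0.0084   0.042 ]]
rails [[ 0.5071  0.0785  0.03  ]
 [ 0.6384 -0.052   0.03  ]
 [ 0.4627  0.0318  0.03  ]
 [ 0.7076 -0.209   0.03  ]]
hinge (array([0.5782, 0.0463, 0.0584]), np.float64(7.619011904204356e-05))
```

```bash
cat > m2.py <<'E'
from h import *
np.set_printoptions(precision=4,suppress=True)
T,S=load("top"),load("side")
yaw=np.radians(45.5);X=np.array([np.cos(yaw),np.sin(yaw),0]);Y=np.array([-np.sin(yaw),np.cos(yaw),0]);O=.3795*X-.4775*Y
F=np.c_[X,Y,[0,0,1]];tof=lambda p:(np.atleast_2d(p)-O)@F
print("O",O)
def px(c,p):
    R=np.array(c["rotation"]);K=np.array([[c["fx"],0,c["cx"]],[0,c["fy"],c["cy"]],[0,0,1]])
    return cv2.projectPoints(np.atleast_2d(p).astype(float),cv2.Rodrigues(R.T)[0],-R.T@c["position"],K,np.array(c["D"],float))[0].reshape(-1,2)
if __name__=="__main__":
    for n,c,box in("T",T,(340,410,160,228)),("S",S,(250,318,180,228)):
        m=mask(c["frame"],(60,80,20),(95,255,255),box);q=max(cv2.findContours(m,0,1)[0],key=cv2.contourArea)
        ap=cv2.approxPolyDP(cv2.convexHull(q),2,True).reshape(-1,2);print("shade",n,ap.tolist(),"\n",tof(onz(c,ap,.189))*1e3,"\nz155",tof(onz(c,ap,.155))*1e3)
    # knob
    for n,c,box in("T",T,(300,316,268,290)),("S",S,(350,364,265,295)):
        m=mask(c["frame"],(22,120,60),(36,255,255),box);p=np.argwhere(m)[:,::-1];print("knob",n,p.mean(0),p.min(0),p.max(0),len(p));
        if n=="T":kt=p.mean(0)
        else: ks=np.array([p[:,0].mean(),p[:,1].min()+2.])
    k,e=tri(T,kt,S,ks);print("knob top tri",k,e,"z99",onz(T,kt,.099),onz(T,kt,.078),"fix",tof(k)*1e3)
    g=np.argwhere(mask(S["frame"],(22,120,60),(36,255,255),(350,364,265,295)))[:,::-1].mean(0);print("side mid z76",onz(S,g,.076))
    # stop: profile along trough at z=38 for two x offsets
    ys=np.arange(.095,.20,.003)
    for n,c in("T",T),("S",S):
        g=cv2.cvtColor(c["frame"],cv2.COLOR_BGR2HSV)
        print(n)
        for xo in(-.015,-.008,.012,.018):
            P=O+xo*X+ys[:,None]*Y+[0,0,.038];u=px(c,P).astype(np.float32)
            print(xo,[int(v) for v in cv2.remap(g[...,2],u[:,0],u[:,1],1).ravel()],'\n  S',[int(v) for v in cv2.remap(g[...,1],u[:,0],u[:,1],1).ravel()])
    print([round(float(y*1e3)) for y in ys])
E
python3 m2.py
```

```text
O [ 0.6066 -0.064   0.    ]
shade T [[402, 172], [360, 220], [351, 225], [343, 219], [369, 182], [394, 167]] 
 [[  -2.2892 -187.8211  189.    ]
 [ -12.5102   -7.6457  189.    ]
 [  -4.722    18.9897  189.    ]
 [  21.9078   21.6877  189.    ]
 [  42.9723 -103.2691  189.    ]
 [  23.2747 -183.4484  189.    ]] 
z155 [[   3.0441 -201.6958  155.    ]
 [  -7.4662  -16.4221  155.    ]
 [   0.5424   10.967   155.    ]
 [  27.9258   13.7413  155.    ]
 [  49.5863 -114.7513  155.    ]
 [  29.3313 -197.1993  155.    ]]
shade S [[258, 197], [281, 193], [308, 209], [309, 218], [298, 222]] 
 [[  57.1913 -120.2624  189.    ]
 [  -2.6947 -103.7754  189.    ]
 [  -3.6067   11.3799  189.    ]
 [  22.324    49.4082  189.    ]
 [  54.2202   49.1496  189.    ]] 
z155 [[  21.7931 -181.259   155.    ]
 [ -42.0295 -163.6882  155.    ]
 [ -43.0015  -40.9629  155.    ]
 [ -15.3662   -0.4348  155.    ]
 [  18.6268   -0.7103  155.    ]]
knob T [308.0588 278.6176] [306 275] [311 282] 34
knob S [356.0208 278.4931] [352 269] [360 289] 144
knob top tri [0.4647 0.0631 0.0999] 0.006088332472055662 z99 [[0.4618 0.063
[... 2156 characters left out ...]
 77, 65, 56, 46, 40, 36, 32, 38, 48, 59, 74, 93, 100, 100, 99, 96] 
  S [230, 222, 198, 176, 154, 108, 62, 31, 25, 22, 22, 23, 22, 21, 22, 21, 21, 21, 21, 20, 20, 17, 16, 15, 14, 16, 13, 15, 16, 15, 19, 19, 19, 19, 18]
0.018 [132, 129, 130, 133, 132, 128, 126, 125, 125, 126, 124, 123, 121, 114, 106, 93, 81, 68, 58, 48, 40, 35, 31, 30, 30, 30, 38, 48, 60, 75, 92, 94, 87, 76, 70] 
  S [182, 138, 99, 68, 52, 38, 31, 22, 22, 22, 21, 22, 23, 22, 22, 20, 19, 17, 21, 19, 6, 10, 13, 14, 14, 9, 13, 19, 19, 16, 19, 20, 19, 17, 18]
[95, 98, 101, 104, 107, 110, 113, 116, 119, 122, 125, 128, 131, 134, 137, 140, 143, 146, 149, 152, 155, 158, 161, 164, 167, 170, 173, 176, 179, 182, 185, 188, 191, 194, 197]
```

```bash
cat > go.py <<'E'
from m2 import *
from scipy.spatial.transform import Rotation as Ro
from rig import r
def rot(th,s=-1,xd=X):  # tool leaning th deg towards -x of fixture
    z=np.sin(np.radians(th))*xd-np.array([0,0,np.cos(np.radians(th))]);y=s*Y;return np.c_[np.cross(y,z),y,z]
def plan(grasp,R,back=0,tip=False):
    s=r.state();t=np.array(grasp)+(0 if tip else r.tcp_to_grasp)*R[:,2]-back*R[:,2]
    rv=Ro.from_matrix(R@np.array(s["tcp_rot"]).T).as_rotvec(degrees=True)/6;d=(t-s["tool_pos"])/.025
    print("clk",s["clock"],"tcp",np.array(s["tool_pos"]),"->",t,"\nturn",rv,"shift",d,"force",np.array(s["contact_force"]));return rv,d
H=O-.023*X-.0997*Y+[0,0,.073]
E
python3 - <<'E'
from go import *
plan(H,rot(42),.13)
print(H, O-.056*X+.098*Y)
E
```

```text
O [ 0.6066 -0.064   0.    ]
clk 0.1 tcp [ 0.2052 -0.5899  0.2305] -> [ 0.6094 -0.2034  0.1557] 
turn [ 3.7656 -5.9724  4.1811] shift [16.1674 15.459  -2.9919] force [-0.3033 -0.4418 -0.0701]
[ 0.6616 -0.1503  0.073 ] [ 0.4974 -0.0353  0.    ]
```

>>> {"method": "move_arm", "body": {
  "rows": [0.15,-0.25,0.17,0.67,0.64,0,85,0.15,-0.25,0.17,0.67,0.64,0,85,0.15,-0.25,0.17,0.67,0.64,0,85,0.15,-0.25,0.17,0.67,0.64,0,85,0.15,-0.25,0.17,0.67,0.64,0,85,0.15,-0.25,0.17,0.67,0.64,0,85,0.15,-0.25,0.17,0.67,0.64,0,85,0.15,-0.25,0.17,0.67,0.64,0,85,0.15,-0.25,0.17,0.67,0.64,0,85,0.15,-0.25,0.17,0.67,0.64,0,85,0.15,-0.25,0.17,0.67,0.64,0,85,0.15,-0.25,0.17,0.67,0.64,0,85],
  "force": 30
}}

```text
clock: 1.1
tool_pos: [0.4069, -0.3974, 0.231]
tcp_rot: [[0.799, 0.529, 0.286], [0.484, -0.848, 0.217], [0.357, -0.035, -0.933]]
contact_force: [-0.6, 0.4, 0.1]
opening: 0.0849
grasp_force: 0.0
```

Run:
```python
from go import *
plan(H,rot(42),.13);print(r.state()["qpos"])
```

```text
O [ 0.6066 -0.064   0.    ]
clk 1.1 tcp [ 0.4069 -0.3974  0.231 ] -> [ 0.6094 -0.2034  0.1557] 
turn [ 1.9398 -2.9544  2.1668] shift [ 8.1     7.7583 -3.0122] force [-0.6143  0.3812  0.1477]
[ 63.1171  19.714  -13.9752 100.9781 -18.9065  60.1906   1.0824]
```

>>> {"method": "move_arm", "body": {
  "rows": [0.16,-0.25,0.18,0.68,0.65,-0.25,85,0.16,-0.25,0.18,0.68,0.65,-0.25,85,0.16,-0.25,0.18,0.68,0.65,-0.25,85,0.16,-0.25,0.18,0.68,0.65,-0.25,85,0.16,-0.25,0.18,0.68,0.65,-0.25,85,0.16,-0.25,0.18,0.68,0.65,-0.25,85,0.16,-0.25,0.18,0.68,0.65,-0.25,85,0.16,-0.25,0.18,0.68,0.65,-0.25,85,0.16,-0.25,0.18,0.68,0.65,-0.25,85,0.16,-0.25,0.18,0.68,0.65,-0.25,85,0.16,-0.25,0.18,0.68,0.65,-0.25,85,0.16,-0.25,0.18,0.68,0.65,-0.25,85]
}}

```text
clock: 2.1
tool_pos: [0.6108, -0.2026, 0.1557]
tcp_rot: [[0.519, 0.712, 0.473], [0.53, -0.702, 0.475], [0.671, 0.005, -0.742]]
contact_force: [1.6, -0.3, -0.7]
opening: 0.0852
grasp_force: 0.0
```

Run:
```python
from go import *
from rig import viewer
plan(H,rot(42),.13);plan(H,rot(42),0);print(r.state()["qpos"])
a=viewer.read_camera("top")["frame"][130:330,260:520];b=viewer.read_camera("side")["frame"][120:320,200:460]
cv2.imwrite("pics/pre.png",np.vstack([cv2.resize(i,(390,300)) for i in(a,b)]))
```

```text
O [ 0.6066 -0.064   0.    ]
clk 2.1 tcp [ 0.6108 -0.2026  0.1557] -> [ 0.6094 -0.2034  0.1557] 
turn [0.0151 0.0466 0.0174] shift [-0.0593 -0.033   0.0002] force [ 1.622  -0.2513 -0.706 ]
clk 2.1 tcp [ 0.6108 -0.2026  0.1557] -> [ 0.6703 -0.1414  0.0591] 
turn [0.0151 0.0466 0.0174] shift [ 2.3795  2.4487 -3.8641] force [ 1.622  -0.2513 -0.706 ]
[ 57.6954  33.7013 -30.9178 105.2309 -38.389   41.727   16.5675]
```

View pics/pre.png

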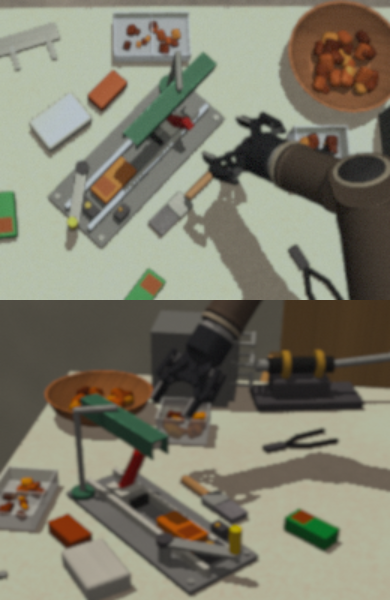

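The gripper stands clear on the handle's -x side, tilted and open. Nothing is disturbed. I'll advance along the tool axis.

>>> {"method": "move_arm", "body": {
  "rows": [0,0,0,0.3,0.3,-0.48,85,0,0,0,0.3,0.3,-0.48,85,0,0,0,0.3,0.3,-0.48,85,0,0,0,0.3,0.3,-0.48,85,0,0,0,0.3,0.3,-0.48,85,0,0,0,0,0,0,85]
}}

```text
clock: 2.7
tool_pos: [0.6473, -0.1638, 0.0944]
tcp_rot: [[0.52, 0.713, 0.47], [0.53, -0.701, 0.477], [0.67, 0.001, -0.743]]
contact_force: [-0.1, 0.7, 0.6]
opening: 0.0849
grasp_force: 0.0
```

Run:
```python
from go import *
from rig import viewer
plan(H,rot(42),0)
a=viewer.read_camera("top")["frame"][160:270,330:460];b=viewer.read_camera("side")["frame"][160:270,235:365]
cv2.imwrite("pics/near.png",np.vstack([cv2.resize(cv2.convertScaleAbs(i,alpha=1.6),(355,300),interpolation=cv2.INTER_CUBIC) for i in(a,b)]))
```

```text
O [ 0.6066 -0.064   0.    ]
clk 2.7 tcp [ 0.6473 -0.1638  0.0944] -> [ 0.6703 -0.1414  0.0591] 
turn [0.003  0.0158 0.0042] shift [ 0.9203  0.8973 -1.4099] force [-0.109   0.7023  0.5804]
```

View pics/near.png

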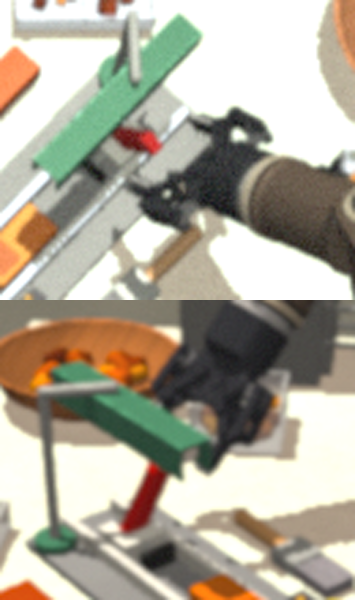

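The handle sits between the open fingers, under and clear of the shade. I'll advance the rest of the way and close gently.

>>> {"method": "move_arm", "body": {
  "rows": [0,0,0,0.3,0.3,-0.47,85,0,0,0,0.3,0.3,-0.47,85,0,0,0,0.3,0.3,-0.47,85,0,0,0,0,0,0,60,0,0,0,0,0,0,30,0,0,0,0,0,0,10,0,0,0,0,0,0,10,0,0,0,0,0,0,10],
  "force": 30
}}

```text
clock: 3.47
tool_pos: [0.6704, -0.1446, 0.0619]
tcp_rot: [[0.519, 0.711, 0.474], [0.531, -0.703, 0.473], [0.67, 0.006, -0.743]]
contact_force: [-0.3, 0.9, 0.1]
opening: 0.0253
grasp_force: 0.0
```

Run:
```python
from go import *
s=r.state();print(s["clock"],s["opening"],s["grasp_force"],tof(s["tool_pos"])*1e3,np.array(s["contact_force"])@F)
```

```text
O [ 0.6066 -0.064   0.    ]
3.4667 0.025277152357662626 0.0 [[ -12.7846 -101.9867   61.8853]] [0.4024 0.8301 0.0707]
```

>>> {"method": "move_arm", "body": {
  "rows": [0,0,0,0,0,0,10,0,0,0,0,0,0,10,0,0,0,0,0,0,10,0,0,0,0,0,0,10]
}}

```text
clock: 3.8
tool_pos: [0.6698, -0.1438, 0.0618]
tcp_rot: [[0.519, 0.712, 0.473], [0.531, -0.702, 0.474], [0.67, 0.005, -0.742]]
contact_force: [-4.3, -1.4, 6.1]
opening: 0.0159
grasp_force: 30.8
```

Run:
```python
from go import *
s=r.state();print(s["clock"],s["opening"],s["grasp_force"],tof(s["tool_pos"])*1e3,np.array(s["contact_force"])@F,Y)
```

```text
O [ 0.6066 -0.064   0.    ]
3.8 0.01586705956308944 30.816510915756226 [[ -12.5778 -100.9819   61.7676]] [-3.9928  2.1325  6.0703] [-0.7133  0.7009  0.    ]
```

>>> {"method": "move_arm", "body": {
  "rows": [0,0,0,-0.285,0.28,0,10,0,0,0,-0.285,0.28,0,10,0,0,0,-0.285,0.28,0,10,0,0,0,-0.285,0.28,0,10,0,0,0,-0.285,0.28,0,10,0,0,0,-0.285,0.28,0,10,0,0,0,-0.114,0.112,0,10,0,0,0,-0.114,0.112,0,10]
}}

```text
clock: 4.47
tool_pos: [0.6239, -0.0992, 0.0618]
tcp_rot: [[0.52, 0.708, 0.478], [0.53, -0.706, 0.469], [0.669, 0.01, -0.743]]
contact_force: [9.7, -5.7, -3.3]
opening: 0.0156
grasp_force: 36.9
```

```bash
cat > st.py <<'E'
from go import *
s=r.state();print(s["clock"],s["opening"],s["grasp_force"],tof(s["tool_pos"])*1e3,np.array(s["contact_force"])@F)
E
python3 st.py
```

```text
O [ 0.6066 -0.064   0.    ]
4.4667 0.015563849843079899 36.893901228904724 [[-12.9876 -37.0166  61.7732]] [  2.7427 -10.8876  -3.2528]
```

>>> {"method": "move_arm", "body": {
  "rows": [0,0,0,-0.086,0.084,0,10,0,0,0,-0.086,0.084,0,10,0,0,0,-0.086,0.084,0,10,0,0,0,-0.086,0.084,0,10,0,0,0,-0.086,0.084,0,10,0,0,0,-0.086,0.084,0,10,0,0,0,-0.086,0.084,0,10]
}}

```text
clock: 5.05
tool_pos: [0.6094, -0.0852, 0.0618]
tcp_rot: [[0.52, 0.707, 0.479], [0.53, -0.707, 0.468], [0.669, 0.011, -0.743]]
contact_force: [8.5, -6.8, -2.0]
opening: 0.0155
grasp_force: 38.0
```

```bash
python3 st.py
```

```text
O [ 0.6066 -0.064   0.    ]
5.05 0.01547523100698677 38.02013397216797 [[-13.1382 -16.894   61.7804]] [  1.109  -10.7848  -2.0386]
```

>>> {"method": "move_arm", "body": {
  "rows": [0,0,0,-0.057,0.056,0,10,0,0,0,-0.057,0.056,0,10]
}}

```text
clock: 5.22
tool_pos: [0.6065, -0.0824, 0.0618]
tcp_rot: [[0.52, 0.707, 0.479], [0.53, -0.707, 0.468], [0.669, 0.01, -0.743]]
contact_force: [7.6, -7.7, -2.2]
opening: 0.0155
grasp_force: 38.0
```

```bash
python3 st.py
```

```text
O [ 0.6066 -0.064   0.    ]
5.2167 0.015548223739109834 38.01517188549042 [[-13.1508 -12.8834  61.7601]] [ -0.191  -10.832   -2.1883]
```

>>> {"method": "move_arm", "body": {
  "rows": [0,0,0,-0.057,0.056,0,10,0,0,0,-0.057,0.056,0,10]
}}

```text
clock: 5.38
tool_pos: [0.6038, -0.0797, 0.0618]
tcp_rot: [[0.52, 0.707, 0.479], [0.53, -0.707, 0.468], [0.669, 0.011, -0.743]]
contact_force: [7.7, -7.3, -1.1]
opening: 0.0157
grasp_force: 38.2
```

Run:
```python
exec(open("st.py").read())
from rig import viewer
for n in("side","top"):
    c=viewer.read_camera(n);np.save(f"{n}1.npy",c,allow_pickle=True);cv2.imwrite(f"pics/{n}1.png",c["frame"])
a=cv2.imread("pics/top1.png")[195:285,290:385];b=cv2.imread("pics/side1.png")[225:315,280:375]
cv2.imwrite("pics/slide.png",np.vstack([cv2.resize(cv2.convertScaleAbs(i,alpha=1.6),(317,300),interpolation=cv2.INTER_CUBIC) for i in(a,b)]))
```

```text
O [ 0.6066 -0.064   0.    ]
5.3833 0.015692388324847116 38.221837878227234 [[-13.1704  -9.0097  61.7843]] [  0.1873 -10.6349  -1.0793]
```

View pics/slide.png

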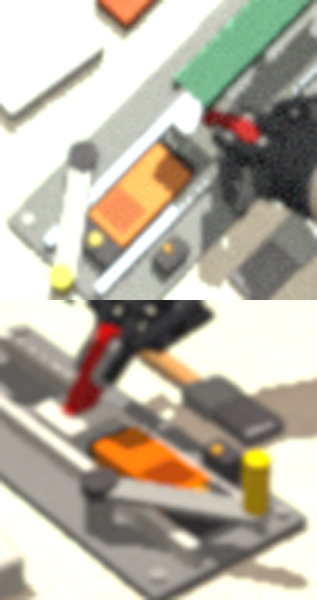

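The blank has moved up to about the stop, with almost no gap left at crop (100,235). The pad is on the blank and friction reads about 10.7 N. I'll creep on and watch for the force to rise.

>>> {"method": "move_arm", "body": {
  "rows": [0,0,0,-0.057,0.056,0,10,0,0,0,-0.057,0.056,0,10]
}}

```text
clock: 5.65
tool_pos: [0.6014, -0.0774, 0.0618]
tcp_rot: [[0.52, 0.706, 0.48], [0.53, -0.708, 0.467], [0.669, 0.011, -0.743]]
contact_force: [10.8, -7.0, -4.3]
opening: 0.0158
grasp_force: 39.1
```

```bash
python3 st.py
```

```text
O [ 0.6066 -0.064   0.    ]
5.65 0.01577980478574952 39.08301293849945 [[-13.1798  -5.7031  61.8032]] [  2.5608 -12.5719  -4.3096]
```

>>> {"method": "move_arm", "body": {
  "rows": [0,0,0,-0.057,0.056,0,10,0,0,0,-0.057,0.056,0,10]
}}

```text
clock: 5.82
tool_pos: [0.599, -0.0751, 0.0618]
tcp_rot: [[0.521, 0.706, 0.48], [0.53, -0.708, 0.466], [0.669, 0.012, -0.743]]
contact_force: [14.1, -8.0, -6.2]
opening: 0.0155
grasp_force: 40.1
```

```bash
python3 st.py
```

```text
O [ 0.6066 -0.064   0.    ]
5.8167 0.015546044031976227 40.08155107498169 [[-13.2283  -2.3944  61.812 ]] [  4.239  -15.6665  -6.1803]
```

>>> {"method": "move_arm", "body": {
  "rows": [0,0,0,0,0,0,10,0,0,0,0,0,0,10]
}}

```text
clock: 5.98
tool_pos: [0.5987, -0.0749, 0.0618]
tcp_rot: [[0.521, 0.706, 0.48], [0.53, -0.708, 0.466], [0.669, 0.012, -0.743]]
contact_force: [11.3, -8.7, -4.5]
opening: 0.0157
grasp_force: 39.7
```

```bash
python3 st.py
```

```text
O [ 0.6066 -0.064   0.    ]
5.9833 0.015671581934619677 39.68708038330078 [[-13.2348  -2.0188  61.7808]] [  1.7467 -14.1574  -4.4709]
```

>>> {"method": "move_arm", "body": {
  "rows": [0,0,0,-0.029,0.028,0,10,0,0,0,0,0,0,10,0,0,0,0,0,0,10]
}}

```text
clock: 6.23
tool_pos: [0.5984, -0.0745, 0.0618]
tcp_rot: [[0.521, 0.706, 0.48], [0.53, -0.708, 0.466], [0.669, 0.012, -0.743]]
contact_force: [12.4, -7.5, -4.9]
opening: 0.0155
grasp_force: 40.3
```

```bash
python3 st.py
```

```text
O [ 0.6066 -0.064   0.    ]
6.2333 0.015457584838257108 40.277345180511475 [[-13.2516  -1.5199  61.7901]] [  3.3357 -14.0786  -4.8621]
```

>>> {"method": "move_arm", "body": {
  "rows": [0,0,0,0,0,0,40,0,0,0,0,0,0,60,0,0,0,0,0,0,85,0,0,0,0,0,0,85,0,0,0,0,0,0,85]
}}

```text
clock: 6.65
tool_pos: [0.5944, -0.0688, 0.061]
tcp_rot: [[0.519, 0.712, 0.473], [0.531, -0.702, 0.475], [0.67, 0.004, -0.742]]
contact_force: [0.5, 0.2, -0.9]
opening: 0.0752
grasp_force: 0.0
```

```bash
python3 st.py; python3 -c "
from go import *;print(rot(42)[:,2]/.025*.1)"
```

```text
O [ 0.6066 -0.064   0.    ]
6.65 0.07520989353835626 0.0 [[-11.9223   5.3452  61.0355]] [ 0.4704 -0.1882 -0.9373]
O [ 0.6066 -0.064   0.    ]
[ 1.876   1.909  -2.9726]
```

>>> {"method": "move_arm", "body": {
  "rows": [0,0,0,-0.3,-0.31,0.48,85,0,0,0,-0.3,-0.31,0.48,85,0,0,0,-0.3,-0.31,0.48,85,0,0,0,-0.3,-0.31,0.48,85,0,0,0,-0.3,-0.31,0.48,85,0,0,0,-0.3,-0.31,0.48,85,0,0,0,-0.3,-0.31,0.48,85,0,0,0,-0.3,-0.31,0.48,85]
}}

```text
clock: 7.32
tool_pos: [0.5341, -0.1311, 0.1576]
tcp_rot: [[0.519, 0.712, 0.473], [0.531, -0.702, 0.475], [0.67, 0.004, -0.743]]
contact_force: [0.6, -0.3, -0.2]
opening: 0.0854
grasp_force: 0.0
```

```bash
cat > m3.py <<'E'
from go import *
from rig import viewer
T=viewer.read_camera("top");S=viewer.read_camera("side")
np.save("top2.npy",T,allow_pickle=True);np.save("side2.npy",S,allow_pickle=True)
for c,b in(T,(330,380,215,255)),(S,(285,330,230,275)):
    rt=mask(c["frame"],(172,120,30),(180,255,255),b);p,v,a,e,k=axis(rt);E=[p+a*v,p+e*v];print(E,k)
    o,d=ray(c,E);n=np.cross(d[0],d[1]);n/=np.linalg.norm(n)
    if c is T:L1=(n,n@o)
    else:L2=(n,n@o)
A=np.array([L1[0],L2[0],[0,0,1]])
for z in(.039,.073,.098):print(z,tof(np.linalg.solve(A,[L1[1],L2[1],z]))*1e3)
m=mask(T["frame"],(3,120,60),(20,255,255),(308,350,232,276));q=max(cv2.findContours(m,0,1)[0],key=cv2.contourArea);ap=cv2.approxPolyDP(cv2.convexHull(q),2,True).reshape(-1,2);print(tof(onz(T,ap,.042))*1e3)
a=T["frame"][195:285,290:385];b=S["frame"][225:315,280:375]
cv2.imwrite("pics/home.png",np.vstack([cv2.resize(cv2.convertScaleAbs(i,alpha=1.6),(317,300),interpolation=cv2.INTER_CUBIC) for i in(a,b)]))
E
python3 m3.py
```

```text
O [ 0.6066 -0.064   0.    ]
[array([350.1054, 230.8586], dtype=float32), array([359.5706, 237.9168], dtype=float32)] 11
[array([306.7138, 256.8596], dtype=float32), array([313.017 , 244.0083], dtype=float32)] 7
0.039 [[-8.5397 -3.1739 39.    ]]
0.073 [[-22.492    3.5211  73.    ]]
0.098 [[-32.751   8.444  98.   ]]
[[ 18.4223  39.9255  42.    ]
 [-19.3724  45.5323  42.    ]
 [-18.442  129.1926  42.    ]
 [ 21.0953 126.0759  42.    ]]
```

View pics/home.png

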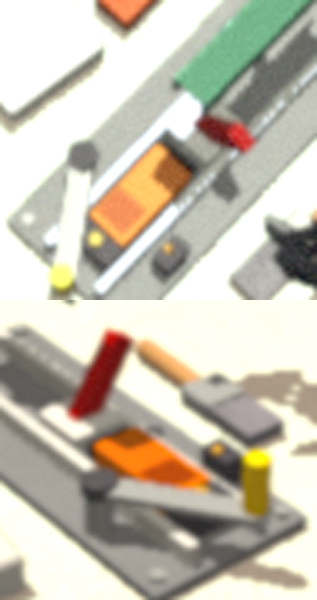

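```bash
cat > m4.py <<'E'
from go import *
import sys
def run(k,bt,bs):
    L=[]
    for n,b in("top",bt),("side",bs):
        c=np.load(f"{n}{k}.npy",allow_pickle=True).item()
        f=c["frame"].astype(int);m=np.zeros(f.shape[:2],np.uint8);x0,x1,y0,y1=b
        w=(f[...,2]>60)&(f[...,1]<.35*f[...,2]);m[y0:y1,x0:x1]=w[y0:y1,x0:x1]
        n_,lab,stt,_=cv2.connectedComponentsWithStats(m);m=(lab==1+stt[1:,4].argmax())
        p,v,a,e,q=axis(m);E=[p+a*v,p+e*v];print(np.array(E).ravel(),q)
        o,d=ray(c,E);nn=np.cross(d[0],d[1]);nn/=np.linalg.norm(nn);L.append((nn,nn@o))
    A=np.array([L[0][0],L[1][0],[0,0,1]])
    for z in(.039,.073,.098):print(z,tof(np.linalg.solve(A,[L[0][1],L[1][1],z]))*1e3)
run(0,(365,395,198,222),(270,305,205,250));run(2,(345,375,222,245),(290,330,225,265))
E
python3 m4.py
```

```text
O [ 0.6066 -0.064   0.    ]
[378.3239 208.4528 386.7424 213.4352] 35
[281.9432 243.9768 293.1923 221.5993] 134
0.039 [[ -12.1038 -112.5755   39.    ]]
0.073 [[ -26.0922 -104.1277   73.    ]]
0.098 [[-36.3779 -97.9161  98.    ]]
[351.2026 231.5569 364.2234 237.5115] 53
[303.1583 259.5901 315.346  235.6668] 161
0.039 [[ 0.2093 -3.4616 39.    ]]
0.073 [[-20.3738  -1.05    73.    ]]
0.098 [[-35.5084   0.7232  98.    ]]
```

The blank is home against the stop, and the jaw is at y≈-1 mm, which matches the travel of the tool. The estimated sinking is about 8 mm, so about 5 N. Next is the keeper: I'll plan the pose above the knob.

Run:
```python
from go import *
K=np.array([.464,.062,0]);a=np.radians(-30)
R=Ro.from_euler("z",-30,degrees=True).as_matrix()@rot(0)
plan(K+[0,0,.15],R,tip=True)
hg=np.array([.5782,.0463,0]);v=K-hg;print(np.linalg.norm(v),tof(hg)*1e3,tof(K)*1e3)
for d in np.arange(0,61,6):
    p=hg+.115*(Ro.from_euler("z",d,degrees=True).as_matrix()@v/np.linalg.norm(v));print(d,p[:2],tof(p)[0,:2]*1e3)
```

```text
O [ 0.6066 -0.064   0.    ]
clk 7.4167 tcp [ 0.5347 -0.1329  0.1582] -> [0.464 0.062 0.15 ] 
turn [-3.5207  6.1413 -4.7574] shift [-2.8261  7.7941 -0.3269] force [-0.3026  0.1767  0.252 ]
0.1152741514824551 [[58.7892 97.5507  0.    ]] [[-10.0566 190.0082   0.    ]]
0 [0.4643 0.062 ] [ -9.8928 189.7883]
6 [0.4633 0.05  ] [-19.158  182.1038]
12 [0.4635 0.0379] [-27.5692 173.4929]
18 [0.465 0.026] [-35.0343 164.0499]
24 [0.4678 0.0143] [-41.4714 153.8784]
30 [0.4717 0.0029] [-46.81   143.0897]
36 [ 0.4768 -0.008 ] [-50.9916 131.8022]
42 [ 0.4831 -0.0183] [-53.9705 120.1393]
48 [ 0.4903 -0.0279] [-55.7139 108.229 ]
54 [ 0.4986 -0.0367] [-56.2029  96.2016]
60 [ 0.5077 -0.0445] [-55.4319  84.1891]
```

>>> {"method": "move_arm", "body": {
  "rows": [-0.29,0.51,-0.4,-0.24,0.65,0,85,-0.29,0.51,-0.4,-0.24,0.65,0,85,-0.29,0.51,-0.4,-0.24,0.65,0,85,-0.29,0.51,-0.4,-0.24,0.65,0,85,-0.29,0.51,-0.4,-0.24,0.65,0,85,-0.29,0.51,-0.4,-0.24,0.65,0,85,-0.29,0.51,-0.4,-0.24,0.65,0,85,-0.29,0.51,-0.4,-0.24,0.65,0,85,-0.29,0.51,-0.4,-0.24,0.65,0,85,-0.29,0.51,-0.4,-0.24,0.65,0,85,-0.29,0.51,-0.4,-0.24,0.65,0,85,-0.29,0.51,-0.4,-0.24,0.65,0,85],
  "force": 20
}}

```text
clock: 8.42
tool_pos: [0.4647, 0.0585, 0.1562]
tcp_rot: [[0.959, 0.283, 0.025], [0.282, -0.959, 0.021], [0.03, -0.013, -0.999]]
contact_force: [0.9, 0.1, -0.6]
opening: 0.0853
grasp_force: 0.0
```

Run:
```python
from go import *
R=Ro.from_euler("z",-30,degrees=True).as_matrix()@rot(0)
plan(np.array([.464,.062,.063]),R,tip=True)
from rig import viewer
a=viewer.read_camera("top")["frame"][200:310,260:370];b=viewer.read_camera("side")["frame"][200:310,300:410]
cv2.imwrite("pics/knob.png",np.vstack([cv2.resize(cv2.convertScaleAbs(i,alpha=1.5),(300,300),interpolation=cv2.INTER_CUBIC) for i in(a,b)]))
```

```text
O [ 0.6066 -0.064   0.    ]
clk 8.4167 tcp [0.4647 0.0585 0.1562] -> [0.464 0.062 0.063] 
turn [-0.2026  0.242  -0.1527] shift [-0.028   0.1413 -3.7278] force [ 0.9464  0.0827 -0.6411]
```

View pics/knob.png

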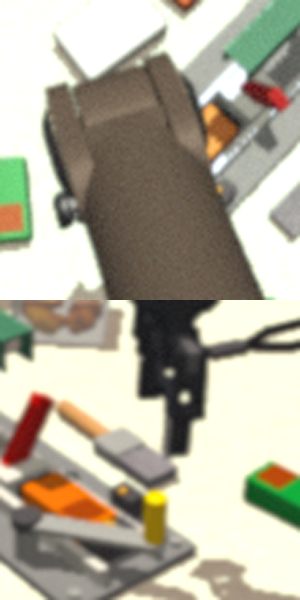

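The side view shows the open fingers above the knob (356,280 px). The near finger is 12 mm to the right, as the closing line predicts. I'll descend and close softly.

>>> {"method": "move_arm", "body": {
  "rows": [-0.1,0.12,-0.08,-0.01,0.07,-0.6,85,-0.1,0.12,-0.07,-0.01,0.07,-0.6,85,0,0,0,0,0,-0.6,85,0,0,0,0,0,-0.6,85,0,0,0,0,0,-0.6,85,0,0,0,0,0,-0.6,85,0,0,0,0,0,-0.1,85]
}}

```text
clock: 9.1
tool_pos: [0.4629, 0.0599, 0.0614]
tcp_rot: [[0.963, 0.269, -0.002], [0.269, -0.963, 0.003], [-0.001, -0.003, -1.0]]
contact_force: [-0.7, 0.2, 0.1]
opening: 0.0849
grasp_force: 0.0
```

```bash
python3 st.py
```

```text
O [ 0.6066 -0.064   0.    ]
9.1 0.08492878397922826 0.0 [[-12.3009 189.3326  61.3802]] [-0.3167  0.6525  0.1324]
```

>>> {"method": "move_arm", "body": {
  "rows": [0,0,0,0,0,0,40,0,0,0,0,0,0,25,0,0,0,0,0,0,10,0,0,0,0,0,0,10,0,0,0,0,0,0,10,0,0,0,0,0,0,10,0,0,0,0,0,0,10,0,0,0,0,0,0,10,0,0,0,0,0,0,10],
  "force": 20
}}

```text
clock: 9.85
tool_pos: [0.4651, 0.0602, 0.0646]
tcp_rot: [[0.964, 0.267, 0.003], [0.267, -0.964, 0.002], [0.003, -0.002, -1.0]]
contact_force: [-1.7, 0.7, 6.4]
opening: 0.0198
grasp_force: 22.6
```

```bash
python3 st.py; python3 -c "
from rig import r;print(r.state()['tool_pos'])"
```

```text
O [ 0.6066 -0.064   0.    ]
9.85 0.01976603126114652 22.64528900384903 [[-10.533  187.9872  64.6193]] [-0.6743  1.6609  6.4483]
[0.46510752 0.06024363 0.06461927]
```

>>> {"method": "move_arm", "body": {
  "rows": [0,0,0.5,-0.04,-0.48,0,10,0,0,0.5,0.01,-0.48,0,10,0,0,0.5,0.06,-0.48,0,10,0,0,0.5,0.11,-0.47,0,10,0,0,0.5,0.16,-0.46,0,10,0,0,0,0,0,0,10]
}}

```text
clock: 10.35
tool_pos: [0.4723, -0.0013, 0.0644]
tcp_rot: [[0.861, 0.509, 0.001], [0.509, -0.861, 0.002], [0.002, -0.001, -1.0]]
contact_force: [-4.4, -0.2, 8.5]
opening: 0.0197
grasp_force: 23.1
```

```bash
cat > kp.py <<'E'
exec(open("st.py").read())
hg=np.array([.5782,.0463,0]);p=tof(s["tool_pos"])[0,:2]-tof(hg)[0,:2];print("keeper est",np.arctan2(p[1],-p[0]),np.linalg.norm(p)*1e3)
E
python3 kp.py
```

```text
O [ 0.6066 -0.064   0.    ]
10.35 0.019661202605453804 23.137783706188202 [[-49.3984 139.7588  64.3917]] [-3.1718  2.9944  8.5341]
keeper est 0.37197589733473313 116.12966230607339
```

>>> {"method": "move_arm", "body": {
  "rows": [0,0,0.5,0.2,-0.44,0,10,0,0,0.5,0.25,-0.41,0,10,0,0,0.5,0.29,-0.38,0,10,0,0,0.5,0.16,-0.17,0,10,0,0,0,0,0,0,10]
}}

```text
clock: 10.77
tool_pos: [0.4953, -0.0361, 0.0643]
tcp_rot: [[0.736, 0.677, 0.001], [0.677, -0.736, 0.002], [0.002, -0.001, -1.0]]
contact_force: [-0.5, -6.3, 3.5]
opening: 0.0194
grasp_force: 22.8
```

```bash
python3 kp.py
```

```text
O [ 0.6066 -0.064   0.    ]
10.7667 0.019429769982645548 22.82953530550003 [[-58.0799  98.8986  64.3274]] [-4.782  -4.0646  3.4945]
keeper est 0.011533252553494477 116.87690702868944
```

>>> {"method": "move_arm", "body": {
  "rows": [0,0,0,0.09,-0.085,0,10,0,0,0,0.09,-0.085,0,10,0,0,0,0,0,0,10]
}}

```text
clock: 11.02
tool_pos: [0.4973, -0.0381, 0.0641]
tcp_rot: [[0.737, 0.676, -0.003], [0.676, -0.737, 0.003], [-0.0, -0.004, -1.0]]
contact_force: [-8.8, 0.3, 10.2]
opening: 0.0196
grasp_force: 23.7
```

```bash
python3 kp.py
```

```text
O [ 0.6066 -0.064   0.    ]
11.0167 0.019647235039158946 23.68320196866989 [[-58.1179  96.0819  64.1125]] [-5.9916  6.5034 10.2396]
keeper est -0.012562894625207733 116.91637083776189
```

>>> {"method": "move_arm", "body": {
  "rows": [0,0,0,0.07,-0.07,0,10,0,0,0,0.07,-0.07,0,10,0,0,0,0,0,0,10]
}}

```text
clock: 11.27
tool_pos: [0.4973, -0.0383, 0.0638]
tcp_rot: [[0.735, 0.677, -0.01], [0.678, -0.735, 0.005], [-0.003, -0.011, -1.0]]
contact_force: [-20.8, 11.5, 22.3]
opening: 0.0192
grasp_force: 26.1
```

```bash
python3 kp.py
```

```text
O [ 0.6066 -0.064   0.    ]
11.2667 0.019172155492270103 26.056618988513947 [[-58.2954  95.9364  63.7758]] [-6.3871 22.9142 22.2898]
keeper est -0.013786399162732573 117.09576408697235
```

The keeper is firm against its stop: the force rose to 23 N with no further motion. I'll unload, open, and lift off.

>>> {"method": "move_arm", "body": {
  "rows": [0,0,0,-0.1,0.1,0,10,0,0,0,0,0,0,40,0,0,0,0,0,0,70,0,0,0,0,0,0,70,0,0,0,0,0,0,70,0,0,0,0,0,0.5,70,0,0,0,0,0,0.8,70,0,0,0,0,0,0.8,70,0,0,0,0,0,0.8,70,0,0,0,0,0,0.8,70]
}}

```text
clock: 12.1
tool_pos: [0.5004, -0.0394, 0.1574]
tcp_rot: [[0.737, 0.675, 0.001], [0.675, -0.737, 0.003], [0.003, -0.002, -1.0]]
contact_force: [-0.3, 0.5, -0.9]
opening: 0.07
grasp_force: 0.0
```

>>> {"method": "move_arm", "body": {
  "rows": [0,0,0,-0.7,0,0.4,70,0,0,0,-0.7,0,0.4,70,0,0,0,-0.7,0,0.4,70,0,0,0,-0.7,0,0.4,70,0,0,0,-0.7,-0.5,0.4,70,0,0,0,-0.7,-0.5,0.4,70,0,0,0,-0.3,-0.5,0,70,0,0,0,0,-0.8,0,70,0,0,0,0,-0.8,0,70,0,0,0,0,-0.8,0,70,0,0,0,0,-0.8,0,70,0,0,0,0,0,0,70]
}}

```text
clock: 13.1
tool_pos: [0.3877, -0.1606, 0.2166]
tcp_rot: [[0.74, 0.672, 0.001], [0.672, -0.74, 0.002], [0.002, -0.001, -1.0]]
contact_force: [0.6, 0.0, 0.1]
opening: 0.0702
grasp_force: 0.0
```

```bash
python3 - <<'E'
exec(open("st.py").read())
from rig import viewer
T=viewer.read_camera("top");S=viewer.read_camera("side")
for n,c in("top",T),("side",S):np.save(n+"3.npy",c,allow_pickle=True)
for n,c,b,z in("T",T,(300,370,240,290),.099),("S",S,(335,385,235,300),.076):
    m=mask(c["frame"],(24,150,80),(36,255,255),b);q=max(cv2.findContours(m,0,1)[0],key=cv2.contourArea);ctr=q.reshape(-1,2).mean(0);print(n,ctr,tof(onz(c,[ctr],z))*1e3)
a=T["frame"][160:300,285:415];b=S["frame"][195:315,270:382]
cv2.imwrite("pics/end.png",np.hstack([cv2.resize(cv2.convertScaleAbs(i,alpha=1.5),(400,430),interpolation=cv2.INTER_CUBIC) for i in(a,b)]))
E
cat >> m4.py <<'E'
run(3,(345,375,222,245),(290,330,225,265))
E
python3 m4.py | tail -5
```

```text
O [ 0.6066 -0.064   0.    ]
13.1 0.07016030654591562 0.0 [[-222.2972   88.4321  216.59  ]] [ 0.4405 -0.4056  0.1386]
T [343. 269.] [[-61.7871 105.7305  99.    ]]
S [345.4565 254.4565] [[-58.9968  92.894   76.    ]]
[350.4614 230.9959 363.9178 237.1788] 45
[303.2018 259.6039 315.2518 235.624 ] 159
0.039 [[-1.5471 -4.6855 39.    ]]
0.073 [[-21.3487  -1.9644  73.    ]]
0.098 [[-35.9087   0.0364  98.    ]]
```

View pics/end.png

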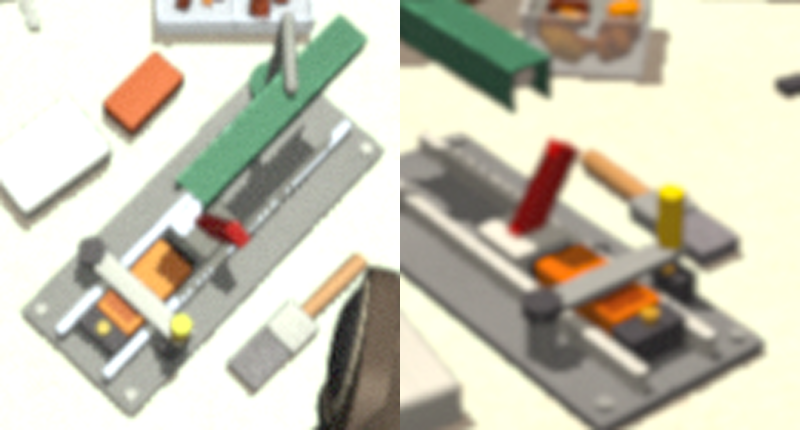

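The final view shows the bar straight across the trough with the knob over the catch (top ≈344,267). The blank is against the stop, the jaw hasn't moved, the bystanders are in place, and the arm is clear. Handing in.

```bash
python3 -c "
from rig import r;print(r.finish_job())"
```

```text
the job is handed in; nothing more can be done
None
```

I handed the job in: the blank is home against the end stop, the jaw presses it with an estimated 5 N (from force and travel readings), the keeper is shut against its stop, and the arm is clear of everything; no verdict was shown.

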